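# Spring the trimmings drawer of the shoemaker's suction box

### The arm

A 7-joint arm with a two-finger parallel gripper is mounted at the origin on the work surface. World frame = base frame: x ahead of the robot, y to its left, z up, the work surface at z = 0. Lengths are in mm, angles in rad, forces in N, time in s.
With the tool pointing down it reaches from about 425 to 1025 mm from the base axis. Payload 3.6 kg.
Tool frame: the origin (TCP) lies between the finger pads; the fingertips stand 14 mm ahead of it and the grasp point (between the pads) lies 5 mm behind it; x points along the fingers, y is the direction in which the jaws open and shut, and the axes are right-handed (so a half turn about x gives the same grasp; the last joint's range is limited). The gripper opens to 85 mm and grips with 20 to 120 N. Pads are 22 mm wide; open, the fingers measure 114 mm over their backs; the gripper's body (76 mm by 85 mm) begins 54 mm behind the grasp point. The pads swing forward as they close: fully open they stand 13 mm farther back than shut.
Start: joints at [1.149, 0.591, 0.048, 1.609, -0.033, 0.943, -0.034], TCP at [233.424, -686.399, 245.302] pointing down, gripper open.
Joint ranges: [-2.69, 2.69], [-0.47, 2.24], [-1.27, 1.36], [0.19, 2.51], [-1.53, 4.68], [0.08, 2.07], [-3.09, 3.09]. Speed limits (rad/s): [2.57, 2.57, 3.14, 3.14, 3.14, 3.14, 3.14].

### API

Orientations are given as a rotation vector (axis times angle).
In Python, from station import manip gives the robot as it stands.
- The arm moves only by the tool send_rows, never from a script. Its argument "plan" is a list of rows, each a list of 7 numbers: the closure, from -1 (fully open) to 1 (shut), so that 0 is half open, then the shift along the tool's x, y, z in m, then the turn, a rotation vector about the tool's x, y, z in rad. In form: [[fingers, tx, ty, tz, rx, ry, rz], ...]. A call has 1 to 10 rows; each row shifts and turns the commanded pose from where the row before left it, along the tool's axes as they then stand; what a row does not reach is not made up. A row lasts 1/8 s, in which the tool goes at most 62.5 mm and 10.7 degrees, less where a joint would pass 70% of its speed; a pose out of reach is approached as far as the arm can. A call is refused whole if a number of a shift passes 0.0625 or a number of a turn 0.188, either way. A call with a gripper value outside its range is refused whole. The fingers move at their own pace and stop on an object; the grip force is fixed at half the most. Time passes only in rows, so rows that do not move let the fingers close. It gives the time, the measured TCP pose, the force and the opening at its end, in the units of the state.
- manip.get_obs(): the state, without advancing time (a new reading comes with each control period).
- manip.camera(name): name is "scene" or "top"; returns a dict with "img" (384x512x3 uint8, red, green, blue), "fx", "fy", "cx", "cy" (pixels), "R" (3x3) and "t" (3): a world point X has camera coordinates R X + t. Camera axes: x right, y down, z forward; pixel columns grow to the right and rows downward; lengths in mm; the calibration is good to about 2 mm. A picture is of the moment at which its call begins. There is no depth.
- manip.sign_off(): hands the job in, once; it reports no verdict.
The state is a dict: "time_s": time; "qpos": joint angles; "qvel": joint speeds; "joint_efforts": joint torques, N m; "eef_pos": TCP position; "orientation": TCP orientation; "wrist_force": force on the tool from outside, world axes, zero at the start; "torque": the same for the moment, N m; "gripper_width": finger opening in mm.
Only numpy, scipy, OpenCV 4.12 (cv2) and the standard library are available. Lean on these libraries where they do the work, as an engineer would, in place of code of your own. Each camera call takes 0.05 s, during which the arm holds its last target. There are 200 camera calls.

### The job

Open the trimmings drawer of the green suction box: press its two red catch buttons down together, one fingertip on each, and hold both right down until the drawer has slid out clear of its catches. Then let go, move clear and wait until the drawer has run out to its stop by itself. Do not touch or pull the drawer or its handle, and leave the tack tin, heel block, hammer and scissors where they are.

Things in the scene. Friction and masses are not known exactly. Their poses are not given: they have to be found in the camera images.
- suction_box: Bench suction box, green sheet steel, fixed, 300 mm deep (x) x 340 wide (y) x 130 high, slotted steel plate on top, 100 mm deep fan housing behind. Origin: centre of its underside, on the bench. x points from the drawer side to the fan side, z up; the drawer comes out along -x. The buttons stand on the flat ledge over the drawer, at x = -125 mm, y = +28 and -28 mm.
- cap_left_top (a point): Centre of the top face of the red catch button on the box's +y side: round flat cap 27 mm in diameter, in a black collar 38 mm in diameter. At rest its top is 149 mm above the bench, 10 mm above the collar. The point goes down with the button. The two buttons are 56 mm apart, centre to centre, 29 mm free between the caps.
- cap_right_top (a point): The same point on the other red button, on the -y side of the box.
- cap_left: The red cap of the +y button itself (its origin is 19 mm below its top face).
- cap_right: The red cap of the -y button itself (its origin is 19 mm below its top face).
- catch_left (a joint): How far the +y button is pressed down, m: 0 at rest, 0.007 fully down. A spring brings it back; it takes about 2.5 N to start it and 5 N to hold it fully down. Its tooth lets the drawer pass when it is more than about 0.0045 down. One button alone frees nothing.
- catch_right (a joint): The same for the -y button.
- drawer_slide (a joint): How far the drawer has slid out, m: 0 shut, 0.075 at its stop. With both buttons down a spring pushes it out slowly against a damper, 20 mm/s at first, some 5 s for the whole way. It carries a ratchet: if a button comes up before 0.034 the tooth catches it again; beyond 0.034 it is clear and runs on by itself.
- drawer: The steel trimmings drawer with its grey front, 306 mm wide, and a steel bar handle standing 35 mm off the front, below the ledge on the -x side of the box. Its origin coincides with the box's when shut. Not to be touched.
- tack_tin: Bystander: steel tin, 64 mm in diameter, 45 mm high, standing on the box's slotted plate. Origin: centre of its underside.
- heel_block: Bystander: stacked leather heel block, 62 x 56 x 30 mm, lying on the box's slotted plate. Origin: centre of its underside.
- hammer: Bystander: hammer, 270 mm long, lying on the bench beside the box.
- scissors: Bystander: scissors with red handles, about 200 mm long, lying on the bench beside the box.

How it is judged:
By the outcome, as a careful person would: the job done as asked, in the order asked, and still so for the second after the job is handed in, with the robot touching nothing.
It also fails if it takes over 38 s, if anything falls off the work surface, if the arm or the gripper's body presses on something with over 40 N, if the wrist force passes 120 N, or if a joint passes its speed limit or range.

## Working session

There is one attempt and no reset: what is moved stays moved. The work goes in short steps, Python scripts to look and compute and a tool call to move; the robot and the scene stay as the last step left them, time stands still between calls to the robot, and variables do not carry over. Pictures are saved under pics/ and viewed, about 8 in all and at most 12, crops included, and the job is handed in when it is done.

Besides the shell and the picture viewer there is one more tool, called after "Request:" by a JSON object that holds its "name" and its "arguments". send_rows: Moves the arm, as the interface text tells. Its arguments: {"type":"object","properties":{"plan":{"type":"array","items":{"type":"array","items":{"type":"number"}}}},"required":["plan"]}

```bash
mkdir -p pics; python3 - <<'E'
from station import manip
import cv2,numpy as np
o=manip.get_obs();print(o)
for n in("scene","top"):
    c=manip.camera(n);cv2.imwrite(f"pics/{n}0.png",c["img"][:,:,::-1]);print(n,c["fx"],c["cx"],c["cy"],c["R"],c["t"])
a=cv2.imread("pics/scene0.png");b=cv2.imread("pics/top0.png")
cv2.imwrite("pics/both0.png",cv2.resize(np.vstack([a,b]),None,fx=.78,fy=.78))
E
```

```text
{'time_s': 0.0, 'qpos': array([ 1.14950851,  0.59214425,  0.04826819,  1.60985719, -0.03335097,
        0.94271458, -0.03366855]), 'qvel': array([-0.0015335 , -0.00010378,  0.00127557, -0.00021722, -0.0005689 ,
        0.00092569, -0.00113416]), 'joint_efforts': array([ 1.18328708e-04, -5.48693025e+01,  1.54647108e+00, -1.98124194e+01,
        9.37097910e-03,  8.68064730e-03, -2.69607014e-06]), 'eef_pos': array([ 233.18616484, -685.60937107,  244.1089071 ]), 'orientation': array([ 2.04440409,  0.34064552, -2.04533637]), 'wrist_force': array([ 0.55231967, -1.02231869,  1.11974333]), 'torque': array([ 0.02260606, -0.01931552,  0.01374247]), 'gripper_width': 85.29350041685963}
scene 477.12573959659295 249.37866111965604 189.8100209268187 [[ 0.85480839  0.51878915 -0.01266655]
 [ 0.4423514  -0.74119033 -0.50493775]
 [-0.27134455  0.42602196 -0.86306282]] [-507.25737187 -211.18355895 1801.10138955]
top 447.4183605063026 254.42870254887393 181.85332226161105 [[-8.11762381e-04 -9.99828877e-01 -1.84812589e-02]
 [-9.82027062e-01  4.28516260e-03 -1.88691512e-01]
 [ 1.88738418e-01  1.79959237e-02 -9.81862494e-01]] [  20.07477596  640.56682969 1488.54196846]
```

View pics/both0.png

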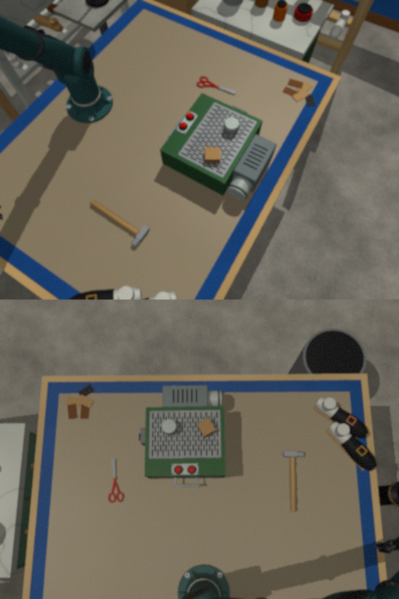

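The top view shows the two red buttons near (228,602) and (247,602) in the full-size stack, with the drawer on the robot's side. The scene view shows them near (234,162) and (243,149). The tin and heel block are on the plate, the scissors and hammer on either side.

```bash
cat > h.py <<'E'
import cv2,numpy as np
def reds(img,amin=15):
    h=cv2.cvtColor(img,cv2.COLOR_RGB2HSV)
    m=(((h[...,0]<8)|(h[...,0]>172))&(h[...,1]>150)&(h[...,2]>90)).astype(np.uint8)
    n,l,s,c=cv2.connectedComponentsWithStats(m)
    return [(s[i,4],c[i]) for i in range(1,n) if s[i,4]>amin]
def ray(c,p):
    R,t=np.array(c["R"]),np.array(c["t"])
    d=R.T@np.array([(p[0]-c["cx"])/c["fx"],(p[1]-c["cy"])/c["fy"],1]);return -R.T@t,d
def onz(c,p,z):
    o,d=ray(c,p);return o+d*(z-o[2])/d[2]
def meet(c1,p1,c2,p2):
    o,d=ray(c1,p1);a,e=ray(c2,p2)
    s=np.linalg.lstsq(np.c_[d,-e],a-o,rcond=None)[0];return (o+s[0]*d+a+s[1]*e)/2,np.linalg.norm(o+s[0]*d-a-s[1]*e)
E
python3 - <<'E'
from station import manip
from h import *
for n in("scene","top"):
    c=manip.camera(n)
    for a,p in reds(c["img"]): print(n,a,p.round(1),onz(c,p,149-2).round(1))
    # green box outline
    h=cv2.cvtColor(c["img"],cv2.COLOR_RGB2HSV);m=cv2.inRange(h,(45,90,40),(80,255,255))
    cs=max(cv2.findContours(m,0,2)[0],key=cv2.contourArea);print(cv2.contourArea(cs),cv2.minAreaRect(cs))
    x,y=(170,100) if n=="scene" else (170,90)
    if n=="scene": im=cv2.resize(c["img"][100:260,190:370],None,fx=3.3,fy=3.3)
    else: im2=cv2.resize(c["img"][100:260,170:320],None,fx=3.3,fy=3.3); 
cv2.imwrite("pics/top1.png",im2[:,:,::-1])
E
```

```text
scene 19 [380.3  12. ] [630.9 950.8 147. ]
scene 21 [396.4  17.2] [698.2 954.6 147. ]
scene 141 [263.5 106.3] [475.4 293.1 147. ]
scene 44 [243.  147.9] [507.1 104.8 147. ]
scene 43 [234.3 160.2] [508.2  48.8 147. ]
1616.0 ((269.2027282714844, 183.21621704101562), (92.8818588256836, 97.29927062988281), 35.53767776489258)
top 55 [227.9 217.7] [507.  102.4 147. ]
top 54 [245.3 217.4] [507.7  46.5 147. ]
top 152 [148.  247.1] [413.4 356.9 147. ]
535.0 ((268.5, 193.5), (37.0, 65.0), 0.0)
```

View pics/top1.png

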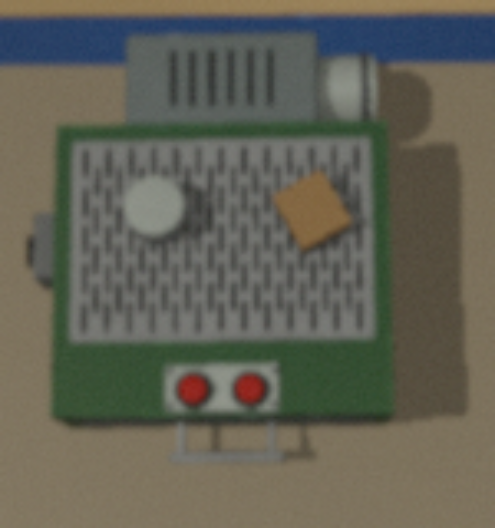

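```bash
cat >> h.py <<'E'
from scipy.spatial.transform import Rotation as Ro
def go(o,tgt,yaw=0.015):
    R=Ro.from_rotvec(o["orientation"]);M=R.as_matrix()
    cands=[]
    for s in(1,-1):
        y=s*np.array([-np.sin(yaw),np.cos(yaw),0]);x=np.array([0,0,-1.]);T=np.c_[x,y,np.cross(x,y)]
        cands.append((R.inv()*Ro.from_matrix(T)).as_rotvec())
    print("M",M.round(3).tolist());print("turn",[c.round(4) for c in cands])
    print("shift now-axes mm",(M.T@(np.array(tgt)-o["eef_pos"])).round(1))
E
python3 - <<'E'
from station import manip
from h import *
go(manip.get_obs(),[507.5,75.5,245])
E
```

```text
M [[-0.001, 0.322, -0.947], [0.001, -0.947, -0.322], [-1.0, -0.001, 0.0]]
turn [array([-2.8287e+00, -1.9000e-03,  4.0000e-04]), array([3.129e-01, 3.000e-04, 1.400e-03])]
shift now-axes mm [ 4.000e-01 -6.326e+02 -5.048e+02]
```

Request:
{"name": "send_rows", "arguments": {"plan": [[0,0,0,-0.03,0.157,0,0],[0,0,0,-0.03,0.156,0,0],[0,0,-0.058,-0.02,0,0,0],[0,0,-0.058,-0.02,0,0,0],[0,0,-0.058,-0.02,0,0,0],[0,0,-0.058,-0.02,0,0,0],[0,0,-0.058,-0.02,0,0,0],[0,0,-0.058,-0.02,0,0,0],[0,0,-0.058,-0.02,0,0,0],[0,0,-0.058,-0.02,0,0,0]]}}

```text
time_s: 1.45
eef_pos: [445.0, -203.5, 245.5]
orientation: [2.215, 0.016, -2.213]
wrist_force: [-0.2, -1.2, -0.2]
gripper_width: 42.8
```

```bash
python3 - <<'E'
from station import manip
from h import *
go(manip.get_obs(),[507.5,75.5,245])
E
```

```text
M [[0.001, 0.015, -1.0], [-0.0, -1.0, -0.015], [-1.0, 0.0, -0.001]]
turn [array([ 3.1412e+00, -4.0000e-04,  1.2000e-03]), array([-0.0004, -0.0008, -0.0003])]
shift now-axes mm [   0.5 -278.   -66.6]
```

Request:
{"name": "send_rows", "arguments": {"plan": [[0,0,-0.055,-0.013,0,0,0],[0,0,-0.055,-0.013,0,0,0],[0,0,-0.055,-0.013,0,0,0],[0,0.02,-0.055,-0.013,0,0,0],[0,0.02,-0.055,-0.013,0,0,0],[0,0,-0.003,-0.001,0,0,0],[0,0,0,0,0,0,0],[0,0,0,0,0,0,0]]}}

```text
time_s: 2.45
eef_pos: [506.2, 71.6, 205.6]
orientation: [2.215, 0.012, -2.215]
wrist_force: [-0.2, -0.4, 1.4]
gripper_width: 42.5
```

```bash
python3 - <<'E'
from station import manip
from h import *
o=manip.get_obs();go(o,[507.5,75.5,205]);print(o["wrist_force"],o["eef_pos"],o["gripper_width"])
C={n:manip.camera(n) for n in("scene","top")}
a=cv2.resize(C["scene"]["img"][70:210,170:320],None,fx=4,fy=4);b=cv2.resize(C["top"]["img"][150:250,180:290],None,fx=4,fy=4)
cv2.imwrite("pics/s2.png",a[:,:,::-1]);cv2.imwrite("pics/t2.png",b[:,:,::-1])
E
```

```text
M [[0.0, 0.012, -1.0], [-0.001, -1.0, -0.012], [-1.0, 0.001, -0.0]]
turn [array([ 3.1384e+00, -1.4000e-03,  3.0000e-04]), array([-0.0032, -0.0002, -0.0009])]
shift now-axes mm [ 0.6 -3.8 -1.3]
[-0.19837987 -0.42582636  1.3526469 ] [506.24977718  71.63921358 205.62677703] 42.530243810956435
```

View pics/s2.png

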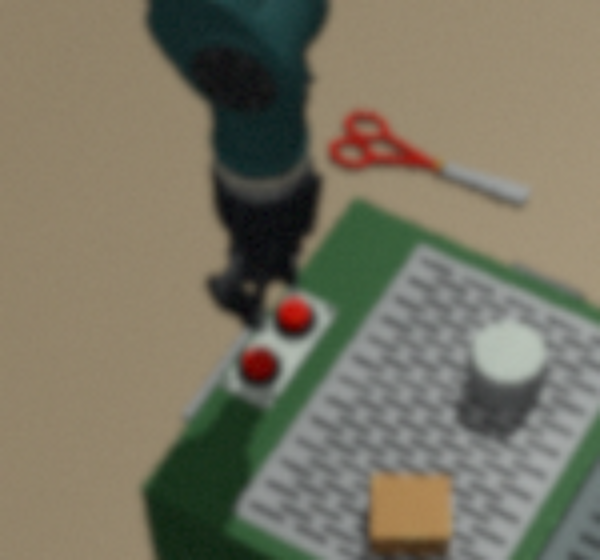

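The fingertips hang just above the two caps (scene crop (259,366) and (295,315)), as computed. I'll correct by about 4 mm and descend.

Request:
{"name": "send_rows", "arguments": {"plan": [[0,0.015,-0.004,-0.001,0,0,0],[0,0.015,0,0,0,0,0],[0,0.008,0,0,0,0,0],[0,0,0,0,0,0,0],[0,0,0,0,0,0,0]]}}

```text
time_s: 3.18
eef_pos: [507.5, 77.7, 167.3]
orientation: [2.214, 0.016, -2.214]
wrist_force: [-0.0, 0.6, -1.0]
gripper_width: 43.0
```

```bash
python3 - <<'E'
from station import manip
from h import *
o=manip.get_obs();go(o,[507.5,75.5,165]);print(o["wrist_force"],o["eef_pos"],o["gripper_width"])
C={n:manip.camera(n) for n in("scene","top")}
a=cv2.resize(C["scene"]["img"][120:180,215:275],None,fx=7,fy=7,interpolation=2);b=cv2.resize(C["top"]["img"][190:250,205:265],None,fx=7,fy=7,interpolation=2)
cv2.imwrite("pics/s3.png",np.hstack([a,b])[:,:700,::-1] if 0 else cv2.resize(np.hstack([a,b]),(800,400))[:,:,::-1])
E
```

```text
M [[0.0, 0.015, -1.0], [-0.0, -1.0, -0.015], [-1.0, 0.0, -0.0]]
turn [array([ 3.1414e+00, -0.0000e+00,  2.0000e-04]), array([-0.0002, -0.0001, -0.    ])]
shift now-axes mm [ 2.3  2.2 -0. ]
[-0.02726209  0.63267602 -1.03079081] [507.46614662  77.6649148  167.29513436] 42.97012137892889
```

View pics/s3.png

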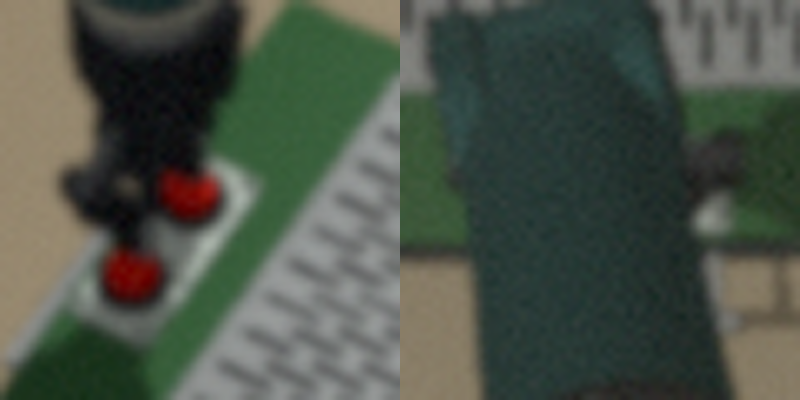

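The fingertips sit over both caps, just short of contact. Next I'll press down slowly, watching the force.

Request:
{"name": "send_rows", "arguments": {"plan": [[0,0.003,0.001,0,0,0,0],[0,0.003,0,0,0,0,0],[0,0.003,0,0,0,0,0],[0,0,0,0,0,0,0]]}}

```text
time_s: 3.78
eef_pos: [507.4, 76.5, 158.5]
orientation: [2.214, 0.016, -2.214]
wrist_force: [-1.0, -0.8, 4.9]
gripper_width: 42.8
```

Request:
{"name": "send_rows", "arguments": {"plan": [[0,0.002,0,0,0,0,0],[0,0.002,0,0,0,0,0],[0,0,0,0,0,0,0]]}}

```text
time_s: 4.15
eef_pos: [507.5, 76.6, 154.9]
orientation: [2.214, 0.016, -2.214]
wrist_force: [-1.2, -0.1, 8.9]
gripper_width: 43.0
```

Request:
{"name": "send_rows", "arguments": {"plan": [[0,0.002,0,0,0,0,0],[0,0.002,0,0,0,0,0],[0,0.001,0,0,0,0,0],[0,0,0,0,0,0,0]]}}

```text
time_s: 4.65
eef_pos: [507.5, 76.6, 153.8]
orientation: [2.215, 0.016, -2.214]
wrist_force: [-10.0, -2.5, 41.3]
gripper_width: 42.7
```

Request:
{"name": "send_rows", "arguments": {"plan": [[0,-0.001,0,0,0,0,0],[0,0,0,0,0,0,0],[0,0,0,0,0,0,0],[0,0,0,0,0,0,0],[0,0,0,0,0,0,0],[0,0,0,0,0,0,0],[0,0,0,0,0,0,0],[0,0,0,0,0,0,0]]}}

```text
time_s: 5.65
eef_pos: [507.5, 76.6, 154.0]
orientation: [2.215, 0.016, -2.214]
wrist_force: [-8.5, -1.5, 34.7]
gripper_width: 42.9
```

```bash
python3 - <<'E'
from station import manip
from h import *
o=manip.get_obs();print(o["wrist_force"],o["torque"],o["eef_pos"])
C={n:manip.camera(n) for n in("scene","top")}
a=cv2.resize(C["scene"]["img"][120:220,190:290],(400,400));b=cv2.resize(C["top"]["img"][180:280,180:280],(400,400))
cv2.imwrite("pics/s4.png",np.hstack([a,b])[:,:,::-1])
E
```

```text
[-8.52816626 -1.48545505 34.65269856] [-0.30110813  1.79090234 -0.01857087] [507.51781268  76.55717316 153.95718454]
```

View pics/s4.png

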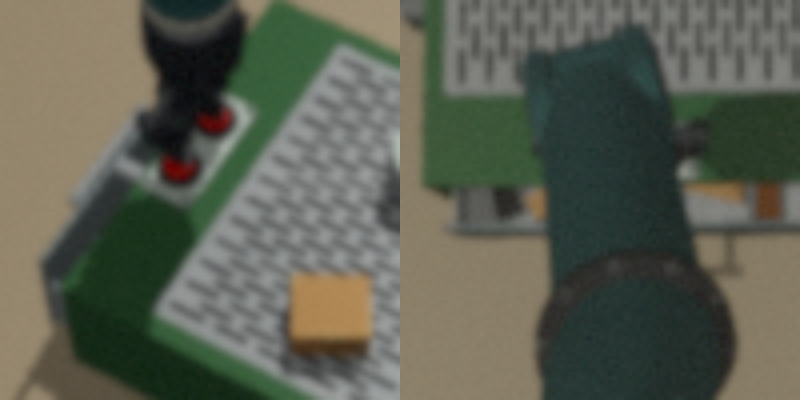

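Both buttons are down. The drawer is coming out below the ledge: its open tray shows in the top half of the picture at rows 185–230. I'll keep holding.

Request:
{"name": "send_rows", "arguments": {"plan": [[0,0,0,0,0,0,0],[0,0,0,0,0,0,0],[0,0,0,0,0,0,0],[0,0,0,0,0,0,0],[0,0,0,0,0,0,0],[0,0,0,0,0,0,0],[0,0,0,0,0,0,0],[0,0,0,0,0,0,0],[0,0,0,0,0,0,0],[0,0,0,0,0,0,0]]}}

```text
time_s: 7.0
eef_pos: [507.5, 76.6, 153.9]
orientation: [2.215, 0.016, -2.214]
wrist_force: [-8.0, -0.5, 34.4]
gripper_width: 41.9
```

Request:
{"name": "send_rows", "arguments": {"plan": [[0,0,0,0,0,0,0],[0,0,0,0,0,0,0],[0,0,0,0,0,0,0],[0,0,0,0,0,0,0],[0,0,0,0,0,0,0],[0,0,0,0,0,0,0],[0,0,0,0,0,0,0],[0,0,0,0,0,0,0]]}}

```text
time_s: 8.0
eef_pos: [507.5, 76.6, 153.9]
orientation: [2.215, 0.016, -2.214]
wrist_force: [-7.5, -1.1, 33.8]
gripper_width: 42.3
```

```bash
python3 - <<'E'
from station import manip
from h import *
C={n:manip.camera(n) for n in("scene","top")}
a=cv2.resize(C["scene"]["img"][120:220,190:290],(400,400));b=cv2.resize(C["top"]["img"][180:280,180:280],(400,400))
cv2.imwrite("pics/s5.png",np.hstack([a,b])[:,:,::-1])
E
```

```text
(no output)
```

View pics/s5.png

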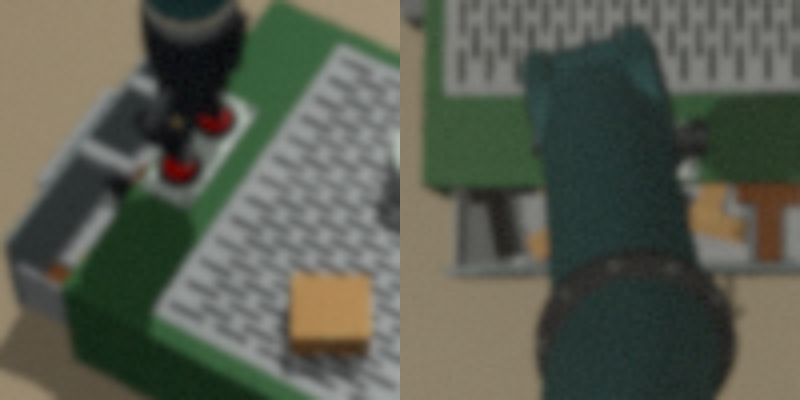

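In the top view the drawer front has moved from row 230 to about 270, roughly 60 mm or more out, so it is well past 34 mm. I'll lift straight up.

Request:
{"name": "send_rows", "arguments": {"plan": [[0,-0.02,0,0,0,0,0],[0,-0.03,0,0,0,0,0],[0,-0.04,0,0,0,0,0],[0,-0.04,0,0,0,0,0],[0,0,0.05,0,0,0,0],[0,0,0.05,0,0,0,0],[0,0,0.05,0,0,0,0],[0,0,0.05,0,0,0,0],[0,0,0.05,0,0,0,0],[0,0,0.03,0,0,0,0]]}}

```text
time_s: 9.35
eef_pos: [510.8, -206.4, 280.0]
orientation: [2.215, 0.012, -2.216]
wrist_force: [-0.3, 0.2, 0.4]
gripper_width: 42.4
```

Request:
{"name": "send_rows", "arguments": {"plan": [[0,0,0,0,0,0,0],[0,0,0,0,0,0,0],[0,0,0,0,0,0,0],[0,0,0,0,0,0,0],[0,0,0,0,0,0,0],[0,0,0,0,0,0,0],[0,0,0,0,0,0,0],[0,0,0,0,0,0,0],[0,0,0,0,0,0,0],[0,0,0,0,0,0,0]]}}

```text
time_s: 10.6
eef_pos: [511.5, -203.4, 280.3]
orientation: [2.214, 0.016, -2.214]
wrist_force: [-0.4, 1.1, -0.6]
gripper_width: 42.6
```

Request:
{"name": "send_rows", "arguments": {"plan": [[0,0,0,0,0,0,0],[0,0,0,0,0,0,0],[0,0,0,0,0,0,0],[0,0,0,0,0,0,0],[0,0,0,0,0,0,0],[0,0,0,0,0,0,0],[0,0,0,0,0,0,0],[0,0,0,0,0,0,0],[0,0,0,0,0,0,0],[0,0,0,0,0,0,0]]}}

```text
time_s: 11.85
eef_pos: [511.5, -203.3, 280.3]
orientation: [2.214, 0.016, -2.214]
wrist_force: [0.5, -0.7, -0.1]
gripper_width: 42.8
```

```bash
python3 - <<'E'
from station import manip
from h import *
o=manip.get_obs();print(o["time_s"],o["wrist_force"],o["eef_pos"])
C={n:manip.camera(n) for n in("scene","top")}
for a,p in reds(C["top"]["img"]): print(a,p.round(1))
def f(c):
    return cv2.resize(c["img"][70:280,140:350],(400,400))
cv2.imwrite("pics/s6.png",np.hstack([f(C["scene"]),cv2.resize(C["top"]["img"][180:280,180:280],(400,400))])[:,:,::-1])
cv2.imwrite("pics/top6.png",C["top"]["img"][:,:,::-1])
E
```

```text
11.85 [ 0.47723376 -0.67098178 -0.10507995] [ 511.45758898 -203.32721371  280.28258182]
55 [228.  217.6]
54 [245.4 217.4]
141 [147.9 247.7]
```

View pics/s6.png

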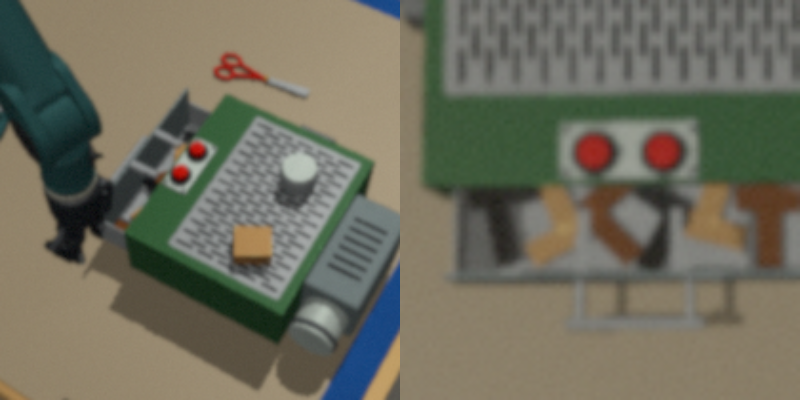

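The drawer handle bar in the top view moved from row 238 to row 260.5, about 75 mm, and both buttons are back up. I'll confirm the drawer has stopped, then hand in.

Request:
{"name": "send_rows", "arguments": {"plan": [[0,0,0,0,0,0,0],[0,0,0,0,0,0,0],[0,0,0,0,0,0,0],[0,0,0,0,0,0,0],[0,0,0,0,0,0,0],[0,0,0,0,0,0,0],[0,0,0,0,0,0,0],[0,0,0,0,0,0,0],[0,0,0,0,0,0,0],[0,0,0,0,0,0,0]]}}

```text
time_s: 13.2
eef_pos: [511.5, -203.4, 280.3]
orientation: [2.214, 0.016, -2.214]
wrist_force: [-0.4, 0.8, 0.1]
gripper_width: 43.0
```

```bash
python3 - <<'E'
from station import manip
from h import *
c=manip.camera("top");b=cv2.imread("pics/top6.png")[:,:,::-1]
g=lambda i:cv2.cvtColor(np.ascontiguousarray(i[225:270,190:290]),cv2.COLOR_RGB2GRAY).astype(np.float32)
print("drawer shift px",cv2.phaseCorrelate(g(b),g(c["img"])))
d=onz(c,(235,260.5),65)-onz(c,(235,238.2),65);print("handle travel mm",d.round(1))
a=cv2.imread("pics/top0.png")[:,:,::-1]
for n,(x,y,w,h) in dict(tin=(195,125,50,50),heel=(245,140,40,40),scissors=(130,200,35,60)).items():
    k=lambda i:cv2.cvtColor(np.ascontiguousarray(i[y:y+h,x:x+w]),cv2.COLOR_RGB2GRAY).astype(np.float32)
    print(n,np.round(cv2.phaseCorrelate(k(a),k(c["img"]))[0],2))
o=manip.get_obs();print(o["time_s"]);
if abs(cv2.phaseCorrelate(g(b),g(c["img"]))[0][1])<.15: print(manip.sign_off())
E
```

```text
drawer shift px ((-0.053124668784953144, 0.5007903734841186), 0.9918459828694661)
handle travel mm [-74.2  -0.5   0. ]
tin [0.06 0.08]
heel [ 0.01 -0.06]
scissors [0.07 0.03]
13.25
```

The drawer crept another 0.5 px, about 1.6 mm, so I'm waiting longer.

Request:
{"name": "send_rows", "arguments": {"plan": [[0,0,0,0,0,0,0],[0,0,0,0,0,0,0],[0,0,0,0,0,0,0],[0,0,0,0,0,0,0],[0,0,0,0,0,0,0],[0,0,0,0,0,0,0],[0,0,0,0,0,0,0],[0,0,0,0,0,0,0],[0,0,0,0,0,0,0],[0,0,0,0,0,0,0]]}}

```text
time_s: 14.5
eef_pos: [511.5, -203.3, 280.3]
orientation: [2.214, 0.016, -2.214]
wrist_force: [-0.4, 0.2, 0.4]
gripper_width: 42.6
```

Request:
{"name": "send_rows", "arguments": {"plan": [[0,0,0,0,0,0,0],[0,0,0,0,0,0,0],[0,0,0,0,0,0,0],[0,0,0,0,0,0,0],[0,0,0,0,0,0,0],[0,0,0,0,0,0,0],[0,0,0,0,0,0,0],[0,0,0,0,0,0,0],[0,0,0,0,0,0,0],[0,0,0,0,0,0,0]]}}

```text
time_s: 15.75
eef_pos: [511.5, -203.3, 280.3]
orientation: [2.214, 0.016, -2.214]
wrist_force: [-0.7, -0.6, -0.1]
gripper_width: 42.9
```

```bash
cat > chk.py <<'E'
from station import manip
from h import *
import sys
c=manip.camera("top")["img"]
g=lambda i:cv2.cvtColor(np.ascontiguousarray(i[225:270,190:290]),cv2.COLOR_RGB2GRAY).astype(np.float32)
print(manip.get_obs()["time_s"],"vs",sys.argv[1],cv2.phaseCorrelate(g(cv2.imread(sys.argv[1])[:,:,::-1]),g(c)))
cv2.imwrite(sys.argv[2],c[:,:,::-1])
E
python3 chk.py pics/top6.png pics/top7.png
```

```text
15.8 vs pics/top6.png ((-0.03318493577156545, 0.5290387543573551), 1.0376810637580023)
```

Request:
{"name": "send_rows", "arguments": {"plan": [[0,0,0,0,0,0,0],[0,0,0,0,0,0,0],[0,0,0,0,0,0,0],[0,0,0,0,0,0,0],[0,0,0,0,0,0,0],[0,0,0,0,0,0,0],[0,0,0,0,0,0,0],[0,0,0,0,0,0,0],[0,0,0,0,0,0,0],[0,0,0,0,0,0,0]]}}

```text
time_s: 17.05
eef_pos: [511.5, -203.3, 280.3]
orientation: [2.214, 0.016, -2.214]
wrist_force: [-0.4, 0.7, -0.5]
gripper_width: 42.4
```

```bash
python3 chk.py pics/top7.png pics/top8.png
```

```text
17.1 vs pics/top7.png ((-0.023863450153086774, 0.5109050515396376), 1.043879967159695)
```

A constant 0.5 px between every pair looks like a bias from the odd-sized (45-row) window. I'll check with an even window.

```bash
python3 - <<'E'
from station import manip
from h import *
g=lambda i:cv2.imread(f"pics/top{i}.png",0)[224:272,190:290].astype(np.float32)
s=[cv2.phaseCorrelate(g(a),g(8))[0][1] for a in (6,7)];print(s)
if max(map(abs,s))<.15: print(manip.sign_off())
E
```

```text
[0.003740056751269094, 0.01683922775379898]
the job is handed in; nothing more can be done
None
```

The trimmings drawer is open at its stop, and I've handed the job in. I pressed both red buttons down together with the half-open fingertips and held them for about 3.5 s. Then I lifted straight up, moved aside, and let the drawer run out by itself.

- **Pressing force:** the wrist read up to 41 N while the fingertips held both buttons on their stops. That is under the 120 N wrist limit. The 40 N limit is for the arm and the gripper's body, and only the fingertips were pressing.
- **Drawer travel:** the handle bar moved about 74 mm in the top view, against 75 mm nominal. It was past the 34 mm catch point (about 60 mm out) before I let go.
- **Drawer at rest:** no movement (under 0.02 px) between 11.9 s and 17.1 s. An earlier check showed a 0.5 px "creep", but that came from using an odd-sized image window and vanished with an even one.
- **After release:** both buttons came back up, and the wrist force was about zero.
- **Other objects:** the tin, heel block and scissors moved less than 0.1 px. I did not measure the hammer, but the arm passed well above it and touched nothing on the way.
- **Time:** the job took about 17 s of the 38 s allowed.

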